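# Start the tube reader and set its filter slide in the notch

## Task

Start the tube reader by pressing its three keys fully down one at a time, green, then yellow, then blue, letting each come back up and leaving the filter slide parked meanwhile. Then pinch the filter slide's tab by its two orange rubber faces and slide it along its rail, away from its parked end, until you feel it drop into the ball notch, which lies somewhere on the way and well before the end stop. Finish while still pinching the tab with the slide resting in the notch; do not let go, and leave the rack, carton, plate and tube around the reader where they stand.

Things in the scene. Friction and masses are not known exactly. Their poses are not given: they have to be found in the camera images.
- reader: White benchtop tube reader, 240 x 300 x 80 mm (x, y, z), fixed to the table. Origin: centre of its underside; z up. Its key panel is on the top towards -x, its filter rail on the top towards +x, parallel to its y axis.
- key_green_top (a point): Centre of the top face of the green key: round, 24 mm across, its top 102 mm above the table when up, standing 10 mm proud of a black housing 40 mm across. Pressed straight down. The three keys sit in one row along the reader's y axis, 55 mm apart, 65 mm from its centre towards -x; their order in the row varies.
- key_yellow_top (a point): The same for the yellow key.
- key_blue_top (a point): The same for the blue key.
- key_green (a joint): Travel of the green key (m): 0 up, 0.006 fully down. Sprung: it starts to move at 1.5 N and is fully down at 5 N, and comes back up when released.
- key_yellow (a joint): The same for the yellow key.
- key_blue (a joint): The same for the blue key.
- filter_slide (a joint): Position of the filter slide along its rail (m): 0 parked end, 0.11 end stop, growing along the reader's +y axis. It starts parked, between 0 and 0.02. The slide's middle lies over the reader's y = -0.055 m plus this value, 50 mm from the reader's centre towards +x. Away from the notch it slides with about 1 N of friction.
- slide_plate (a point): Middle of the top of the filter slide: an aluminium plate 50 x 180 x 14 mm with four coloured filters, its top 96 mm above the table. Its ball notch lies at a slide position between 0.045 and 0.085, differently each time, unmarked. Within about 5 mm the slide is drawn into it; to push it out takes about 11 to 13 N. Left free within 2 mm of its middle, it centres itself to about 0.5 mm.
- tab_grip (a point): Middle of the tab that stands up from the middle of the filter slide, 120 mm above the table. The tab is 36 mm wide along the reader's x axis, 14 mm thick along the reader's y axis (the sliding direction) and its top is 138 mm above the table. It is pinched from above on its two orange rubber faces, with fingers closing along the reader's y axis. Axes as the reader's. The tab travels with the slide.
- pad_left: Orange ribbed rubber face of the tab that looks along the reader's +y axis, 36 mm wide, 34 mm high, 4 mm thick; origin at the middle of its lower edge, 104 mm above the table.
- pad_right: The same on the face that looks along the reader's -y axis.
- ball (a joint): Rise of the hidden sprung ball under the slide (m): about 0.001 while the slide's flat underside rides over it, about 0.0043 when it is fully up in the slide's notch; it falls by about 0.8 mm for each mm that the slide is off the notch's middle.
- tube_rack: Orange rack 200 x 100 x 44 mm with capped vials in it (64 mm high over all), loose, standing beside the reader at its -y side; origin under its centre.
- kit_box: White carton with an orange band, 90 x 70 x 100 mm, loose, beside the reader at its +y side; origin under its centre.
- well_plate: Pale plate with 96 wells, 128 x 86 x 14 mm, loose, beyond the reader; origin under its centre.
- tube: Standing tube with a blue screw cap, 29 mm across, 50 mm high, loose, beyond the reader; origin under its centre.

How it is judged:
By the outcome, as a careful person would: the job done as asked, in the order asked, and still so for the second after the job is handed in, while the arm keeps its last pose, push and grip.
It also fails if it takes over 54 s, if anything falls off the work surface, if the arm or the gripper's body presses on something with over 40 N, if the wrist force passes 120 N, or if a joint passes its speed limit or range.

## Robot

A 6-joint arm with a two-finger parallel gripper is mounted at the origin on the work surface. World frame = base frame: x ahead of the robot, y to its left, z up, the work surface at z = 0. Lengths are in m, angles in rad, forces in N, time in s.
With the tool pointing down it reaches from about 0.325 to 0.85 m from the base axis. Payload 4.4 kg.
Tool frame: the origin (TCP) lies midway between the tips of the shut fingers; the grasp point (between the pads) lies robot.pinch_z behind it (robot.pinch_z is the distance from the TCP to the grasp point, in m); z points along the fingers, y is the line along which they close (so a half turn about z gives the same grasp; the last joint's range is limited). The gripper opens to 94 mm and grips with 3 to 60 N. Pads are 16 mm wide; open, the fingers measure 119 mm over their backs; the gripper's body (75 mm by 177 mm) begins 78 mm behind the grasp point.
Start: joints at [1.071, 0.207, 1.542, -0, 1.393, -0.15], TCP at [0.197, 0.54, 0.205] pointing down, gripper open.
Joint ranges: [-2.73, 2.73], [-0.86, 2.22], [0.23, 2.46], [-1.11, 4.25], [0.08, 2.63], [-2.82, 2.82]. Speed limits (rad/s): [2.79, 2.79, 3.14, 3.14, 3.14, 3.14].

## Interface

Orientations are given as [roll, pitch, yaw] about the fixed x, y, z axes, in that order (R = Rz(yaw) Ry(pitch) Rx(roll)).
In Python, from rig import robot gives the robot as it stands.
- The arm moves only by the shell command python3 -m crank 'ROWS' [FORCE]. ROWS is JSON, a list that holds one entry, the list of rows, each a list of 7 numbers: the shift along the tool's x, y, z in cm, then the turn, a rotation vector about the tool's x, y, z in degrees, then the finger opening in cm, from 0 to 9.4. In form: [[[dx, dy, dz, wx, wy, wz, fingers], ...]]. A call has 1 to 8 rows; each row is the pose to reach, as a shift and turn from the pose commanded when the call began, along the tool's axes at that moment; what a row does not reach only later rows make up. A row lasts 1/10 s, in which the tool goes at most 50 mm and 8.59 degrees, less where a joint would pass 70% of its speed; a pose out of reach is approached as far as the arm can. A call with a gripper value outside its range is refused whole. The fingers move at their own pace and stop on an object; FORCE is the grip in N (left out, the last holds). Time passes only in rows, so rows that repeat a pose let the fingers close. It gives the time, the measured TCP pose, the force, the opening and the grip force at its end, in the units of the state.
- robot.get_obs(): the state, without advancing time (a new reading comes with each control period).
- robot.grab_frame(name): name is "scene" or "top" or "wrist"; returns a dict with "pixels" (420x560x3 uint8, blue, green, red), "z_map" (420x560 float32, m along the optical axis (not along the pixel's ray), 0 where there is no reading), "mtx" (3x3 intrinsics, pixels), "origin" and "orientation" of the camera in the world; the wrist camera has in their place "tool_from_camera" (4x4, takes a point from camera to tool coordinates, whose origin is the TCP and whose axes are the flange's). Camera axes: x right, y down, z forward; pixel columns grow to the right and rows downward; lengths in m; the calibration is good to about 2 mm. A picture is of the moment at which its call begins: read the wrist's pose just before it.
- robot.job_done(): hands the job in; it is judged then, once.
Trained networks look in a picture, given as the dict that the camera call returned (one of the last four; its "shot" number tells which), for a name from the list of things; names that differ only in an ending like _2 or _b are one class to them, and where a whole thing is asked for, a point or a joint stands for the part that bears it (a point fixed in the world has none). Each returns a list of dicts, best first, with "confidence" (0 to 1); they miss things now and then, are a little off and sometimes report something else, mostly with a low value. They report only what shows in the picture. A call takes as long as a camera call.
- robot.search_frame(picture, name): "location" ([x, y, z] in m, in world coordinates, good to about 4 mm: the middle of the surface that is visible of it).
- robot.trace(picture, name): "region" (420x560 bool, what is visible of it).
The state is a dict: "time_s": time; "joint_positions": joint angles; "joint_velocities": joint speeds; "tau": joint torques, N m; "position": TCP position; "ee_rot": TCP orientation; "force": force on the tool from outside, world axes, zero at the start; "moment": the same for the moment, N m; "grip_width": opening from 0.0 (shut) to 1.0 (fully open); "grasp_force": force on a finger pad.
Only numpy, scipy, OpenCV 4.12 (cv2) and the standard library are available. Lean on these libraries where they do the work, as an engineer would, in place of code of your own. Each camera call takes 0.05 s, during which the arm holds its last target. There are 200 camera calls.

## Working session

There is one attempt and no reset: what is moved stays moved. The work goes in short steps, Python scripts to look and compute and a shell command to move; the robot and the scene stay as the last step left them, time stands still between calls to the robot, and variables do not carry over. Pictures are saved under pics/ and viewed, at most 10 in all, crops included, and the job is handed in when it is done.

```bash
mkdir -p pics
cat > h.py <<'E'
import numpy as np, cv2
from scipy.spatial.transform import Rotation as R
from rig import robot
E
python3 - <<'E'
from h import *
o=robot.get_obs(); print(o, robot.pinch_z)
for n in ("scene","top"):
    f=robot.grab_frame(n); cv2.imwrite(f"pics/{n}1.png",f["pixels"])
    print(n,f["origin"])
    for t in ["reader","key_green_top","key_yellow_top","key_blue_top","slide_plate","tab_grip","pad_left","pad_right","kit_box","tube_rack"]:
        r=robot.search_frame(f,t); print(t,[(np.round(d["location"],4).tolist(),round(d["confidence"],2)) for d in r[:2]])
E
```

```text
{'time_s': 0.0, 'joint_positions': array([ 1.07047305e+00,  2.07411606e-01,  1.54291541e+00, -2.02463786e-05,
        1.39354342e+00, -1.50460448e-01]), 'joint_velocities': array([ 2.27849530e-03,  1.97850041e-03, -5.45785714e-05, -6.26233707e-04,
       -1.25419505e-03, -1.21680468e-03]), 'tau': array([ 1.38045102e-04, -3.70881808e+01, -2.81417155e+01,  6.99012447e-02,
        3.61695571e-02, -1.70209687e-04]), 'position': array([0.19669567, 0.53945053, 0.2043139 ]), 'ee_rot': array([-3.13933763e+00, -3.21727437e-04,  2.79173306e+00]), 'force': array([ 0.02892029,  0.39450561, -0.62008227]), 'moment': array([0.02956297, 0.00239389, 0.01223006]), 'grasp_force': 0.0, 'grip_width': 0.9998272550849945} 0.0188
scene [ 1.17991816 -0.15648386  0.74470152]
reader [([0.6, 0.0138, 0.0803], 0.95), ([0.5973, -0.0073, 0.1264], 0.26)]
key_green_top [([0.482, 0.0151, 0.0992], 0.56)]
key_yellow_top [([0.4858, -0.0341, 0.0984], 0.55)]
key_blue_top []
slide_plate [([0.6046, -0.0096, 0.0944], 0.81), ([0.6, 0.0185, 0.0764], 0.73)]
tab_grip [([0.6038, -0.0129, 0.0973], 0.96)]
pad_left [([0.6001, -0.0112, 0.0909], 0.52)]
pad_right []
kit_box [([0.4964, 0.258, 0.0811], 0.87)]
tube_rack [([0.5622, -0.2304, 0.0447], 0.75)]
top [0.45833251 0.03486704 1.15068059]
reader []
key_green_top []
key_yellow_top [([0.5922, -0.004, 0.0971], 0.62), ([0.481, -0.032, 0.1022], 0.47)]
key_blue_top [([0.4689, 0.0749, 0.0994], 0.48)]
slide_plate [([0.5915, -0.0035, 0.0988], 0.8)]
tab_grip [([0.595, -0.0039, 0.0952], 0.73)]
pad_left [([0.5939, -0.0067, 0.1334], 0.51)]
pad_right []
kit_box [([0.467, 0.2649, 0.0975], 0.64)]
tube_rack [([0.523, -0.2262, 0.0451], 0.87)]
```

View pics/top1.png

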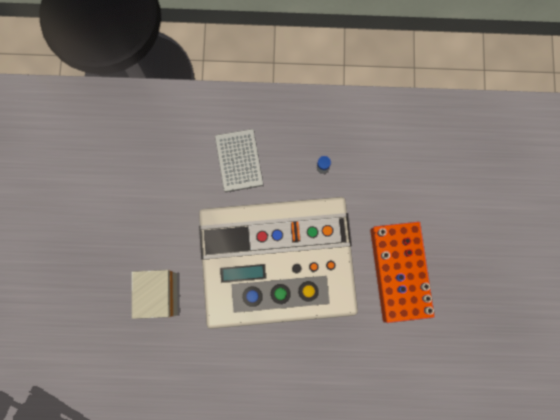

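View pics/scene1.png

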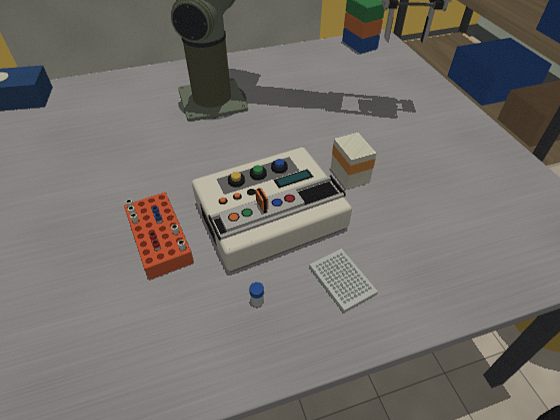

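Top view: keys blue (252,296), green (280,294), yellow (309,291); tab at about (296,232), parked towards the rack end (-y, right). Next I back-project the colour blobs onto the known heights.

```bash
cat >> h.py <<'E'
def campose(f,o=None):
    if "origin" in f:
        q=np.array(f["orientation"]); M=q if q.shape==(3,3) else (R.from_euler("xyz",q).as_matrix() if q.size==3 else R.from_quat(q).as_matrix())
        return M,np.array(f["origin"])
    T=f["tool_from_camera"]; Rt=R.from_euler("xyz",o["ee_rot"]).as_matrix()
    return Rt@T[:3,:3], Rt@T[:3,3]+o["position"]
def onplane(f,uv,z,o=None):
    M,p=campose(f,o); d=M@np.linalg.solve(f["mtx"],[uv[0],uv[1],1.]); return p+d*(z-p[2])/d[2]
def blob(f,name,box,big=True):
    u0,v0,u1,v1=box; hsv=cv2.cvtColor(f["pixels"],cv2.COLOR_BGR2HSV)
    lo,hi={"blue":(100,125),"green":(50,90),"yellow":(18,32),"orange":(3,15)}[name]
    m=np.zeros(hsv.shape[:2],np.uint8); m[v0:v1,u0:u1]=cv2.inRange(hsv,(lo,130,60),(hi,255,255))[v0:v1,u0:u1]
    n,l,s,c=cv2.connectedComponentsWithStats(m); k=1+np.argmax(s[1:,4]); return c[k],s[k]
E
python3 - <<'E'
from h import *
f=robot.grab_frame("top"); print(f["orientation"],f["mtx"][0,0])
P={}
for n,b in dict(blue=(238,283,266,310),green=(267,281,294,308),yellow=(295,278,323,305)).items():
    c,s=blob(f,n,b); P[n]=onplane(f,c,.102); print(n,c,s,P[n])
c,s=blob(f,"orange",(288,216,303,248)); print(c,s,onplane(f,c,.138))
d=P["blue"]-P["yellow"]; yaw=np.arctan2(-d[0],d[1]); print(np.linalg.norm(d),np.degrees(yaw))
ex=np.array([np.cos(yaw),np.sin(yaw)]);ey=np.array([-ex[1],ex[0]])
c=np.mean([P[k][:2] for k in P],0)+.065*ex; print("centre",c)
t=onplane(f,(296,232),.138)[:2]-c; print("tab rel",t@ex,t@ey)
o=robot.get_obs(); Rt=R.from_euler("xyz",o["ee_rot"]).as_matrix(); print(Rt, "tool y angle",np.degrees(np.arctan2(Rt[1,1],Rt[0,1])))
E
```

```text
[-2.98328252 -0.01492264 -1.54073883] 537.0760814410053
blue [253.25 295.4 ] [250 291   8  10  60] [0.46984896 0.071619   0.102     ]
green [280.08602151 293.21505376] [275 288  11  11  93] [0.47559296 0.01995194 0.102     ]
yellow [308.23529412 290.83088235] [302 285  13  13 136] [ 0.48181203 -0.03439235  0.102     ]
[293.03571429 231.14285714] [291 222   5  19  56] [ 0.59257164 -0.00064013  0.138     ]
0.10668421048812105 6.438422465802023
centre [0.54034136 0.02634833]
tab rel 0.04678458622929625 -0.03815514033296717
[[-9.39441466e-01  3.42709399e-01 -5.24834279e-06]
 [ 3.42709399e-01  9.39441466e-01  8.07406145e-06]
 [ 7.69756759e-06  5.78645172e-06 -1.00000000e+00]] tool y angle 69.95796847260605
```

```bash
python3 -m crank '[[[-44,-39.2,0,0,0,-26.4,0],[-44,-39.2,0,0,0,-26.4,0],[-44,-39.2,0,0,0,-26.4,0],[-44,-39.2,0,0,0,-26.4,0],[-44,-39.2,0,0,0,-26.4,0],[-44,-39.2,0,0,0,-26.4,0],[-44,-39.2,0,0,0,-26.4,0],[-44,-39.2,0,0,0,-26.4,0]]]'
python3 - <<'E'
from h import *
o=robot.get_obs(); print(o["position"],o["ee_rot"],o["joint_positions"])
g=np.array([.4756,.02,.2043])-o["position"]; Rt=R.from_euler("xyz",o["ee_rot"]).as_matrix(); print(Rt.T@g*100, np.degrees(np.arctan2(Rt[1,1],Rt[0,1])))
E
```

```text
time_s: 1.95
position: [0.3827, 0.1948, 0.2059]
ee_rot: [3.141, 0.001, -3.03]
force: [1.1, 0.0, -0.8]
grip_width: 0.353
grasp_force: 0.0
[0.38269272 0.19481504 0.20592154] [ 3.14131173e+00  1.33867048e-03 -3.03023339e+00] [ 2.68711198e-01 -1.15797693e-01  1.87688189e+00  6.89410887e-05
  1.37914230e+00 -1.41345766e+00]
[ -7.29025055 -18.4057424    0.16674318] 96.38043720933373
```

```bash
python3 -m crank '[[[-7.3,-18.4,0,0,0,0,0],[-7.3,-18.4,0,0,0,0,0],[-7.3,-18.4,0,0,0,0,0],[-7.3,-18.4,0,0,0,0,0],[-7.3,-18.4,0,0,0,0,0],[-7.3,-18.4,0,0,0,0,0],[-7.3,-18.4,0,0,0,0,0]]]'
python3 - <<'E'
from h import *
o=robot.get_obs(); f=robot.grab_frame("wrist"); cv2.imwrite("pics/w1.png",f["pixels"])
print(o["position"],f["tool_from_camera"])
for t in ["key_green_top","key_yellow_top","key_blue_top","tab_grip"]:
    r=robot.search_frame(f,t); print(t,[(np.round(d["location"],4).tolist(),round(d["confidence"],2)) for d in r[:2]])
E
```

```text
time_s: 2.65
position: [0.4743, 0.0227, 0.2053]
ee_rot: [3.141, -0.001, -3.03]
force: [-0.4, 0.8, -0.6]
grip_width: 0.003
grasp_force: 0.0
[0.47426807 0.02273363 0.20530258] [[-1.27377339e-03 -9.67420279e-01 -2.53172633e-01  7.41022131e-02]
 [ 9.99999188e-01 -1.24080006e-03 -2.89909737e-04  2.00194514e-04]
 [-3.36720607e-05 -2.53172797e-01  9.67421074e-01 -1.80120419e-01]
 [ 0.00000000e+00  0.00000000e+00  0.00000000e+00  1.00000000e+00]]
key_green_top [([0.4701, 0.0232, 0.1025], 0.91)]
key_yellow_top [([0.4787, -0.0303, 0.1009], 0.68)]
key_blue_top [([0.4707, 0.0756, 0.1007], 0.71), ([0.481, -0.0323, 0.1044], 0.29)]
tab_grip [([0.5873, -0.0801, 0.0976], 0.78)]
```

View pics/w1.png

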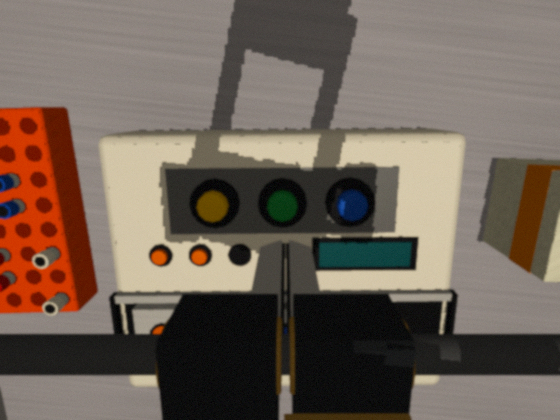

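The wrist view shows yellow at (213,206), green (282,206) and blue (352,205), with the row level in the image, so the yaw is right.

Run:
```python
from h import *
o=robot.get_obs(); f=robot.grab_frame("wrist"); Rt=R.from_euler("xyz",o["ee_rot"]).as_matrix(); print(o["position"])
for n,b in dict(yellow=(190,180,238,232),green=(260,180,306,232),blue=(328,180,376,232)).items():
    c,s=blob(f,n,b); P=onplane(f,c,.102,o); print(n,c,s,P, Rt.T@(P-o["position"])*100)
```

```text
[0.47456169 0.02295467 0.20562024]
yellow [211.92  205.324] [197 190  31  31 750] [ 0.47963338 -0.03349084  0.102     ] [ 0.13510923 -5.66602764 10.3618331 ]
green [281.5212766 198.5212766] [273 194  19  12  94] [0.46821509 0.01957415 0.102     ] [ 0.67045456 -0.26453679 10.36190725]
blue [351.27760736 204.68558282] [337 191  30  28 652] [0.46705916 0.07386538 0.102     ] [ 0.17228094  5.142918   10.3621494 ]
```

```bash
python3 -m crank '[[[0.05,-0.27,4,0,0,0,0],[0.05,-0.27,8,0,0,0,0],[0.05,-0.27,9.5,0,0,0,0],[0.05,-0.27,10.2,0,0,0,0],[0.05,-0.27,10.6,0,0,0,0],[0.05,-0.27,10.9,0,0,0,0],[0.05,-0.27,11,0,0,0,0],[0.05,-0.27,11,0,0,0,0]]]'
```

```text
time_s: 3.75
position: [0.4753, 0.0192, 0.0966]
ee_rot: [3.141, 0.001, -3.031]
force: [-2.0, 1.9, 5.2]
grip_width: 0.008
grasp_force: 2.3
```

```bash
python3 -m crank '[[[0,0,0.1,0,0,0,0],[0,0,0.2,0,0,0,0],[0,0,0.2,0,0,0,0],[0,0,0.2,0,0,0,0]]]'
```

```text
time_s: 4.15
position: [0.4755, 0.0192, 0.0961]
ee_rot: [-3.142, 0.001, -3.031]
force: [-6.9, 1.9, 14.9]
grip_width: 0.006
grasp_force: 7.7
```

Green bottomed at 15 N. Next is yellow.

```bash
python3 -m crank '[[[0,0,-1.5,0,0,0,0],[0,0,-3,0,0,0,0],[0,-2.7,-3,0,0,0,0],[0,-5.45,-3,0,0,0,0],[0,-5.45,-3,0,0,0,0],[0,-5.45,-3,0,0,0,0]]]'; python3 -m crank '[[[0,0,1.7,0,0,0,0],[0,0,2.3,0,0,0,0],[0,0,2.6,0,0,0,0],[0,0,2.8,0,0,0,0],[0,0,3,0,0,0,0],[0,0,3,0,0,0,0],[0,0,3,0,0,0,0]]]'
```

```text
time_s: 4.75
position: [0.4813, -0.0355, 0.1237]
ee_rot: [-3.141, 0.001, -3.032]
force: [0.7, 0.9, -0.7]
grip_width: 0.003
grasp_force: 0.0
time_s: 5.45
position: [0.4805, -0.0343, 0.096]
ee_rot: [3.141, -0.001, -3.03]
force: [-7.3, 3.3, 16.8]
grip_width: 0.008
grasp_force: 8.3
```

Yellow is fully down, so blue next.

```bash
python3 -m crank '[[[0,0,-1.5,0,0,0,0],[0,0,-3,0,0,0,0],[0,4,-3,0,0,0,0],[0,8,-3,0,0,0,0],[0,10.9,-3,0,0,0,0],[0,10.9,-3,0,0,0,0],[0,10.9,-3,0,0,0,0]]]'; python3 -m crank '[[[0,0,1.7,0,0,0,0],[0,0,2.3,0,0,0,0],[0,0,2.6,0,0,0,0],[0,0,2.8,0,0,0,0],[0,0,3,0,0,0,0],[0,0,3,0,0,0,0],[0,0,3,0,0,0,0]]]'
```

```text
time_s: 6.15
position: [0.4687, 0.0735, 0.1236]
ee_rot: [-3.141, 0.0, -3.028]
force: [-0.4, -0.5, -0.7]
grip_width: 0.005
grasp_force: 0.0
time_s: 6.85
position: [0.4687, 0.0722, 0.096]
ee_rot: [-3.14, -0.001, -3.031]
force: [-7.5, -1.7, 16.3]
grip_width: 0.006
grasp_force: 8.1
```

```bash
python3 -m crank '[[[0,0,-4,0,0,0,0],[0,0,-8.5,0,0,0,0],[-2,-1,-12.5,0,0,0,9.4],[-6,-5,-12.5,0,0,0,9.4],[-10,-8,-12.5,0,0,0,9.4],[-11.6,-9.2,-12.5,0,0,0,9.4],[-11.6,-9.2,-12.5,0,0,0,9.4],[-11.6,-9.2,-12.5,0,0,0,9.4]]]'
python3 - <<'E'
from h import *
o=robot.get_obs(); f=robot.grab_frame("wrist"); cv2.imwrite("pics/w2.png",f["pixels"])
print(o["position"])
for t in ["tab_grip","pad_left","pad_right","slide_plate"]:
    r=robot.search_frame(f,t); print(t,[(np.round(d["location"],4).tolist(),round(d["confidence"],2)) for d in r[:2]])
E
```

```text
time_s: 7.65
position: [0.5937, -0.0058, 0.2179]
ee_rot: [3.141, -0.002, -3.032]
force: [-0.3, -0.3, 0.1]
grip_width: 0.478
grasp_force: 0.0
[ 0.59374261 -0.00576145  0.21785646]
tab_grip [([0.5906, -0.0089, 0.0956], 0.89), ([0.4795, -0.0292, 0.1018], 0.45)]
pad_left [([0.59, 0.0011, 0.141], 0.76), ([0.4718, 0.0234, 0.1002], 0.75)]
pad_right [([0.5921, -0.0093, 0.139], 0.74)]
slide_plate [([0.5936, -0.0024, 0.0989], 0.76)]
```

View pics/w2.png

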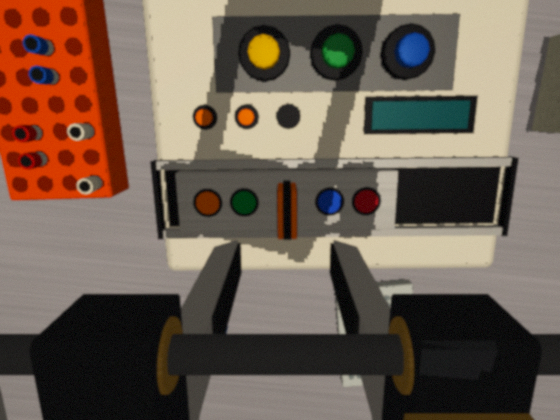

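Tab at about (287,210), between the open fingers; its pads (280 and 294) stand square to the finger line.

Run:
```python
from h import *
o=robot.get_obs(); f=robot.grab_frame("wrist"); Rt=R.from_euler("xyz",o["ee_rot"]).as_matrix(); print(o["position"],f["mtx"][0,0])
for uv in [(287,239),(287,182),(277,225),(297,225)]:
    for z in (.138,.096): print(uv,z,Rt.T@(onplane(f,uv,z,o)-o["position"])*100)
```

```text
[ 0.59335996 -0.00456589  0.21875001] 377.5962894316551
(287, 239) 0.138 [-1.82432587  0.14725545  8.07494632]
(287, 239) 0.096 [-3.31105369  0.16774743 12.27489138]
(287, 182) 0.138 [2.40481534 0.14727672 8.07510864]
(287, 182) 0.096 [ 1.59896817  0.16777212 12.27507982]
(277, 225) 0.138 [-0.75329821 -0.57584088  8.07491361]
(277, 225) 0.096 [-2.06759338 -0.67176552 12.27485341]
(297, 225) 0.138 [-0.75520107  0.87036795  8.07506117]
(297, 225) 0.096 [-2.0698026   1.00727914 12.27502472]
```

```bash
python3 -m crank '[[[-0.1,0.1,4,0,0,0,5.5],[-0.1,0.1,6,0,0,0,5.5],[-0.1,0.1,6,0,0,0,5.5],[-0.1,0.1,8,0,0,0,5.5],[-0.1,0.1,9.5,0,0,0,5.5],[-0.1,0.1,11,0,0,0,5.5],[-0.1,0.1,11.5,0,0,0,5.5],[-0.1,0.1,11.5,0,0,0,5.5]]]' 30
python3 - <<'E'
from h import *
f=robot.grab_frame("wrist"); cv2.imwrite("pics/w3.png",f["pixels"])
E
```

```text
time_s: 8.75
position: [0.5944, -0.0042, 0.1026]
ee_rot: [3.141, -0.002, -3.031]
force: [-0.0, 0.2, -0.6]
grip_width: 0.583
grasp_force: 0.0
```

View pics/w3.png

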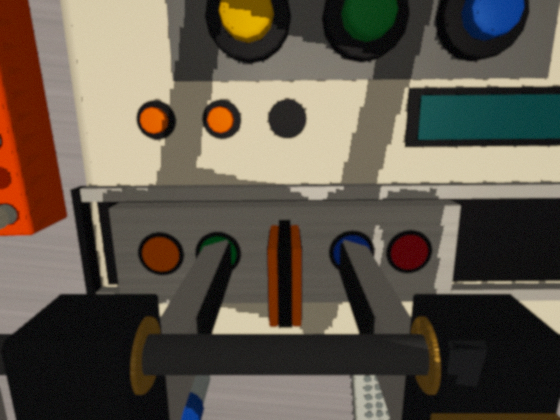

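The tab (285,275) is centred between the fingertips (228 and 347), so I close.

```bash
python3 -m crank '[[[0,0,0,0,0,0,0],[0,0,0,0,0,0,0],[0,0,0,0,0,0,0],[0,0,0,0,0,0,0],[0,0,0,0,0,0,0],[0,0,0,0,0,0,0]]]' 30; python3 -m crank '[[[0,0,0,0,0,0,0],[0,0,0,0,0,0,0]]]'
```

```text
time_s: 9.4
position: [0.5952, -0.0043, 0.1037]
ee_rot: [-3.141, 0.0, -3.03]
force: [-0.5, -0.1, 0.8]
grip_width: 0.147
grasp_force: 30.0
time_s: 9.6
position: [0.5951, -0.0043, 0.1037]
ee_rot: [-3.141, 0.0, -3.03]
force: [-0.6, -0.5, 1.0]
grip_width: 0.148
grasp_force: 30.0
```

```bash
python3 -m crank '[[[0,0.3,0,0,0,0,0],[0,0.8,0,0,0,0,0],[0,1.3,0,0,0,0,0],[0,1.7,0,0,0,0,0],[0,1.7,0,0,0,0,0]]]'; python3 -m crank '[[[0,0.1,0,0,0,0,0],[0,0.2,0,0,0,0,0],[0,0.2,0,0,0,0,0]]]';python3 -m crank '[[[0,0.1,0,0,0,0,0],[0,0.2,0,0,0,0,0],[0,0.2,0,0,0,0,0]]]'
```

```text
time_s: 10.1
position: [0.593, 0.0128, 0.1036]
ee_rot: [3.141, -0.0, -3.031]
force: [-0.9, 0.6, 1.5]
grip_width: 0.147
grasp_force: 30.0
time_s: 10.4
position: [0.5929, 0.0147, 0.1036]
ee_rot: [3.141, -0.0, -3.031]
force: [-1.1, -1.9, 2.0]
grip_width: 0.143
grasp_force: 30.0
time_s: 10.7
position: [0.5926, 0.0168, 0.1036]
ee_rot: [3.141, -0.0, -3.031]
force: [-1.8, -2.6, 2.9]
grip_width: 0.145
grasp_force: 30.0
```

```bash
for i in 1; do python3 -m crank '[[[0,0.1,0,0,0,0,0],[0,0.2,0,0,0,0,0],[0,0.2,0,0,0,0,0]]]';python3 -m crank '[[[0,0.1,0,0,0,0,0],[0,0.2,0,0,0,0,0],[0,0.2,0,0,0,0,0]]]'; python3 -m crank '[[[0,0.1,0,0,0,0,0],[0,0.2,0,0,0,0,0],[0,0.2,0,0,0,0,0]]]'; done | grep -E "pos|^force"
```

```text
position: [0.5923, 0.019, 0.1036]
force: [-2.0, -1.5, 3.1]
position: [0.5921, 0.021, 0.1036]
force: [-3.6, -1.7, 4.7]
position: [0.5919, 0.0229, 0.1036]
force: [-4.2, -2.1, 5.1]
```

```bash
(python3 -m crank '[[[0.05,0.1,-0.05,0,0,0,0],[0.05,0.2,-0.05,0,0,0,0],[0.05,0.2,-0.05,0,0,0,0]]]';python3 -m crank '[[[0,0.1,0,0,0,0,0],[0.01,0.2,0,0,0,0,0],[0.01,0.2,0,0,0,0,0]]]'; python3 -m crank '[[[0,0.1,0,0,0,0,0],[0.01,0.2,0,0,0,0,0],[0.01,0.2,0,0,0,0,0]]]') | grep -E "pos|^force"
```

```text
position: [0.5916, 0.0251, 0.1037]
force: [-0.2, -1.5, 0.8]
position: [0.5913, 0.0269, 0.1037]
force: [1.7, -1.1, -2.2]
position: [0.5911, 0.0289, 0.1037]
force: [3.4, -1.1, -6.0]
```

```bash
(python3 -m crank '[[[-0.02,0.1,0.05,0,0,0,0],[-0.02,0.2,0.05,0,0,0,0],[-0.02,0.2,0.05,0,0,0,0]]]';python3 -m crank '[[[0,0.1,0,0,0,0,0],[0,0.2,0,0,0,0,0],[0,0.2,0,0,0,0,0]]]'; python3 -m crank '[[[0,0.1,0,0,0,0,0],[0,0.2,0,0,0,0,0],[0,0.2,0,0,0,0,0]]]') | grep -E "pos|^force"
```

```text
position: [0.5909, 0.0309, 0.1037]
force: [3.8, -1.0, -2.3]
position: [0.5907, 0.0327, 0.1037]
force: [3.6, -1.2, -3.1]
position: [0.5904, 0.0348, 0.1037]
force: [4.1, -1.3, -2.5]
```

```bash
(python3 -m crank '[[[-0.05,0.1,0,0,0,0,0],[-0.05,0.2,0,0,0,0,0],[-0.05,0.2,0,0,0,0,0]]]';python3 -m crank '[[[0,0.1,0,0,0,0,0],[0,0.2,0,0,0,0,0],[0,0.2,0,0,0,0,0]]]'; python3 -m crank '[[[0,0.1,0,0,0,0,0],[0,0.2,0,0,0,0,0],[0,0.2,0,0,0,0,0]]]') | grep -E "pos|^force"
```

```text
position: [0.5901, 0.0368, 0.1037]
force: [0.9, -1.8, -0.2]
position: [0.5899, 0.0388, 0.1036]
force: [0.6, -1.7, 1.4]
position: [0.5897, 0.0408, 0.1036]
force: [-1.4, -2.4, 2.7]
```

```bash
(python3 -m crank '[[[0,0.1,0,0,0,0,0],[0,0.2,0,0,0,0,0],[0,0.2,0,0,0,0,0]]]';python3 -m crank '[[[0,0.1,0,0,0,0,0],[0,0.2,0,0,0,0,0],[0,0.2,0,0,0,0,0]]]') | grep -E "pos|^force"
```

```text
position: [0.5895, 0.0427, 0.1036]
force: [-2.9, -1.7, 4.2]
position: [0.5893, 0.0447, 0.1036]
force: [-3.4, -2.9, 6.4]
```

```bash
(python3 -m crank '[[[0.03,0.1,-0.05,0,0,0,0],[0.03,0.2,-0.05,0,0,0,0],[0.03,0.2,-0.05,0,0,0,0]]]';python3 -m crank '[[[0,0.1,0,0,0,0,0],[0,0.2,0,0,0,0,0],[0,0.2,0,0,0,0,0]]]';python3 -m crank '[[[0,0.1,0,0,0,0,0],[0,0.2,0,0,0,0,0],[0,0.2,0,0,0,0,0]]]') | grep -E "pos|^force"
```

```text
position: [0.589, 0.0468, 0.1036]
force: [-1.1, -1.2, 1.6]
position: [0.5887, 0.0488, 0.1036]
force: [-1.1, -2.2, -0.6]
position: [0.5885, 0.0508, 0.1037]
force: [0.7, -0.5, -2.4]
```

```bash
(python3 -m crank '[[[0,0.1,0,0,0,0,0],[0,0.2,0,0,0,0,0],[0,0.2,0,0,0,0,0]]]';python3 -m crank '[[[0,0.1,0,0,0,0,0],[0,0.2,0,0,0,0,0],[0,0.2,0,0,0,0,0]]]') | grep -E "pos|^force"
```

```text
position: [0.5883, 0.0528, 0.1037]
force: [0.6, -0.6, -3.0]
position: [0.5879, 0.0554, 0.1037]
force: [-0.2, 1.0, -4.2]
```

The slide moved further than commanded and the force changed sign, so it is being drawn in. I go on in finer steps.

```bash
(python3 -m crank '[[[0,0.1,0.03,0,0,0,0],[0,0.1,0.03,0,0,0,0]]]';python3 -m crank '[[[0,0.1,0,0,0,0,0],[0,0.1,0,0,0,0,0]]]') | grep -E "pos|^force"
```

```text
position: [0.5878, 0.0563, 0.1037]
force: [0.2, 2.6, -3.0]
position: [0.5877, 0.0576, 0.1037]
force: [-1.2, 3.9, -3.1]
```

```bash
(python3 -m crank '[[[0,0.1,0.03,0,0,0,0],[0,0.1,0.03,0,0,0,0]]]';python3 -m crank '[[[0,0.1,0,0,0,0,0],[0,0.1,0,0,0,0,0]]]') | grep -E "pos|^force"
```

```text
position: [0.5875, 0.0589, 0.1036]
force: [-3.3, 6.3, -0.4]
position: [0.5874, 0.0601, 0.1036]
force: [-1.7, 7.5, -1.3]
```

```bash
(python3 -m crank '[[[0,0.05,0,0,0,0,0],[0,0.05,0,0,0,0,0]]]';python3 -m crank '[[[0,0.05,0,0,0,0,0],[0,0.05,0,0,0,0,0]]]') | grep -E "pos|^force"
```

```text
position: [0.5873, 0.0605, 0.1036]
force: [-2.5, 6.8, -0.6]
position: [0.5873, 0.0608, 0.1036]
force: [-2.5, 6.0, -1.2]
```

```bash
(python3 -m crank '[[[0,0.05,0,0,0,0,0],[0,0.05,0,0,0,0,0]]]';python3 -m crank '[[[0,0.05,0,0,0,0,0],[0,0.05,0,0,0,0,0]]]'; python3 -m crank '[[[0,0.03,0,0,0,0,0],[0,0.03,0,0,0,0,0]]]') | grep -E "pos|^force"
```

```text
position: [0.5873, 0.0611, 0.1036]
force: [-2.3, 5.0, -0.5]
position: [0.5873, 0.0612, 0.1036]
force: [-2.6, 5.0, -0.1]
position: [0.5872, 0.0612, 0.1036]
force: [-2.2, 5.1, -0.3]
```

```bash
(python3 -m crank '[[[0,0.05,0,0,0,0,0],[0,0.05,0,0,0,0,0]]]';python3 -m crank '[[[0,0.05,0,0,0,0,0],[0,0.05,0,0,0,0,0]]]'; python3 -m crank '[[[0,0.05,0,0,0,0,0],[0,0.05,0,0,0,0,0]]]')
```

```text
time_s: 18.4
position: [0.5873, 0.0612, 0.1036]
ee_rot: [3.141, -0.0, -3.031]
force: [-3.7, 4.1, 1.1]
grip_width: 0.149
grasp_force: 30.0
time_s: 18.6
position: [0.5873, 0.0613, 0.1036]
ee_rot: [-3.141, -0.0, -3.031]
force: [-4.2, 3.0, 2.1]
grip_width: 0.152
grasp_force: 30.0
time_s: 18.8
position: [0.5873, 0.0614, 0.1036]
ee_rot: [-3.141, -0.0, -3.031]
force: [-4.0, 0.4, 2.6]
grip_width: 0.147
grasp_force: 30.0
```

```bash
(python3 -m crank '[[[0.03,0.06,-0.02,0,0,0,0],[0.03,0.06,-0.02,0,0,0,0]]]';python3 -m crank '[[[0,0.06,0,0,0,0,0],[0,0.06,0,0,0,0,0],[0,0.06,0,0,0,0,0]]]')
```

```text
time_s: 19.0
position: [0.5873, 0.0616, 0.1036]
ee_rot: [-3.14, 0.0, -3.031]
force: [-2.4, -1.8, 1.0]
grip_width: 0.149
grasp_force: 30.0
time_s: 19.3
position: [0.5872, 0.0617, 0.1036]
ee_rot: [-3.139, 0.0, -3.031]
force: [-2.5, -3.8, 1.7]
grip_width: 0.147
grasp_force: 30.0
```

The force swings from +7.5 to −3.8 N while the slide hardly moves (0.061–0.0617), so it sits in the notch. I relax the push to about zero.

```bash
(python3 -m crank '[[[0,-0.08,0,0,0,0,0],[0,-0.08,0,0,0,0,0],[0,-0.08,0,0,0,0,0],[0,-0.08,0,0,0,0,0],[0,-0.08,0,0,0,0,0]]]');  python3 - <<'E'
from h import *
f=robot.grab_frame("top"); cv2.imwrite("pics/t2.png",f["pixels"])
for t in ["tube_rack","kit_box","tab_grip"]: print(t,[(np.round(d["location"],4).tolist(),round(d["confidence"],2)) for d in robot.search_frame(f,t)[:1]])
E
```

```text
time_s: 19.8
position: [0.5872, 0.0617, 0.1036]
ee_rot: [-3.14, 0.0, -3.031]
force: [-2.7, -4.7, 1.4]
grip_width: 0.146
grasp_force: 30.0
tube_rack [([0.5251, -0.2256, 0.0471], 0.85)]
kit_box [([0.468, 0.264, 0.0989], 0.77)]
tab_grip [([0.5648, 0.0963, 0.097], 0.64)]
```

View pics/t2.png

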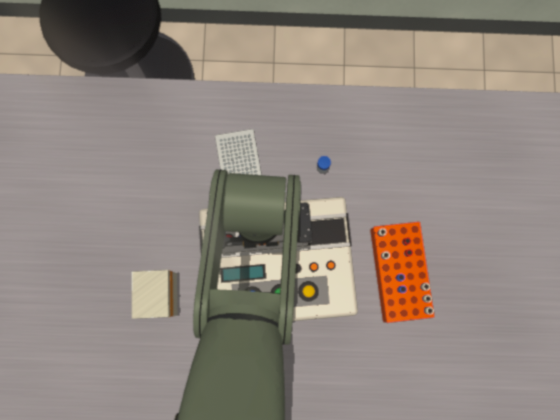

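The rack, carton, plate and tube are where they were. A residual push of −4.7 N remains, so I ease it off.

```bash
(python3 -m crank '[[[0,-0.06,0,0,0,0,0],[0,-0.06,0,0,0,0,0],[0,-0.06,0,0,0,0,0],[0,-0.06,0,0,0,0,0]]]'; python3 -m crank '[[[0,0,0,0,0,0,0],[0,0,0,0,0,0,0],[0,0,0,0,0,0,0],[0,0,0,0,0,0,0],[0,0,0,0,0,0,0],[0,0,0,0,0,0,0]]]')|grep -E "pos|^force"
```

```text
position: [0.5872, 0.0618, 0.1036]
force: [-3.0, -3.6, 0.7]
position: [0.5872, 0.0618, 0.1036]
force: [-1.7, -5.1, -0.9]
```

```bash
(python3 -m crank '[[[0,-0.08,0,0,0,0,0],[0,-0.08,0,0,0,0,0],[0,-0.08,0,0,0,0,0],[0,-0.08,0,0,0,0,0]]]'; python3 -m crank '[[[0,0,0,0,0,0,0],[0,0,0,0,0,0,0],[0,0,0,0,0,0,0],[0,0,0,0,0,0,0],[0,0,0,0,0,0,0],[0,0,0,0,0,0,0]]]')|grep -E "pos|^force"
```

```text
position: [0.5872, 0.0617, 0.1036]
force: [-1.7, -0.8, -0.2]
position: [0.5872, 0.0615, 0.1036]
force: [-1.0, 2.5, 0.8]
```

```bash
(python3 -m crank '[[[0,0.04,0,0,0,0,0],[0,0.04,0,0,0,0,0],[0,0.04,0,0,0,0,0],[0,0.04,0,0,0,0,0]]]'; python3 -m crank '[[[0,0,0,0,0,0,0],[0,0,0,0,0,0,0],[0,0,0,0,0,0,0],[0,0,0,0,0,0,0],[0,0,0,0,0,0,0],[0,0,0,0,0,0,0]]]'; python3 -m crank '[[[0,0,0,0,0,0,0],[0,0,0,0,0,0,0],[0,0,0,0,0,0,0],[0,0,0,0,0,0,0],[0,0,0,0,0,0,0],[0,0,0,0,0,0,0]]]')|grep -E "pos|^force|grasp|time"
```

```text
time_s: 22.4
position: [0.5872, 0.0615, 0.1036]
force: [-1.1, 2.2, 0.7]
grasp_force: 30.0
time_s: 23.0
position: [0.5872, 0.0615, 0.1036]
force: [-0.5, 1.9, 0.3]
grasp_force: 30.0
time_s: 23.6
position: [0.5873, 0.0615, 0.1037]
force: [0.2, 2.7, 0.1]
grasp_force: 30.0
```

```bash
python3 -c "
from rig import robot
print(robot.job_done())"
```

```text
the job is handed in; nothing more can be done
None
```

I pressed the keys fully down in order (green, yellow, blue; about 15–17 N each), then slid the filter slide into its ball notch. I handed the job in at about 24 s, still pinching the tab at 30 N, with about 2–3 N of sideways load left on it and the rack, carton, plate and tube not visibly moved.

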